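# Close the vial tray with a snap cover from the dispenser

## Robot

A 6-joint arm with a two-finger parallel gripper is mounted at the origin on the work surface. World frame = base frame: x ahead of the robot, y to its left, z up, the work surface at z = 0. Lengths are in m, angles in rad, forces in N, time in s.
With the tool pointing down it reaches from about 0.3 to 0.85 m from the base axis. Payload 5.4 kg.
Tool frame: the origin (TCP) lies midway between the tips of the shut fingers; the grasp point (between the pads) lies 19 mm behind it; z points along the fingers, y is the direction in which the jaws open and shut (so a half turn about z gives the same grasp; the last joint's range is limited). The gripper opens to 85 mm and grips with 20 to 120 N. Pads are 22 mm wide; open, the fingers measure 114 mm over their backs; the gripper's body (76 mm by 85 mm) begins 54 mm behind the grasp point. The pads swing forward as they close: fully open they stand 13 mm farther back than shut.
Start: joints at [-0.21, 0.158, 1.597, -0, 1.386, -0.21], TCP at [0.575, -0, 0.231] pointing down, gripper open.
Joint ranges: [-2.91, 2.91], [-0.94, 2.29], [0.18, 2.7], [-1.29, 4.43], [0.17, 2.64], [-3, 3]. Speed limits (rad/s): [2.57, 2.57, 3.14, 3.14, 3.14, 3.14].

## Interface

Orientations are given as a rotation vector (axis times angle).
In Python, from rig import ctrl gives the robot as it stands. The module is installed in compiled form; this text tells all that it offers.
- The arm moves only by the shell command python3 -m jog 'ROWS' [OPENING]. ROWS is JSON, a list of rows, each a list of 4 numbers: the shift along the tool's x, y, z in m, then the turn about the tool's z in rad. In form: [[x, y, z, roll], ...]. A call has exactly 10 rows; each row is the pose to reach, as a shift and turn from the pose commanded when the call began, along the tool's axes at that moment; what a row does not reach only later rows make up. A row lasts 1/12 s, in which the tool goes at most 41.7 mm and 7.16 degrees, less where a joint would pass 70% of its speed; a pose out of reach is approached as far as the arm can. A call with a gripper value outside its range is refused whole. OPENING is the opening, from 0 (shut) to 1 (fully open), set as the call begins (- or left out, the last holds). The fingers move at their own pace and stop on an object; the grip force is fixed at half the most. Time passes only in rows, so rows that repeat a pose let the fingers close, or fill a call up. It gives the time, the measured TCP pose, the force and the opening at its end, in the units of the state.
- ctrl.get_state(): the state, without advancing time (a new reading comes with each control period).
- ctrl.snapshot(name): name is "scene" or "side" or "wrist"; returns the picture (400x640x3 uint8, blue, green, red); there is no depth.
- ctrl.camera_params(name): a dict with "camera_matrix" (3x3 intrinsics, pixels), "T" (4x4, takes a point from camera to world coordinates); the wrist camera has in their place "tool_from_camera" (4x4, takes a point from camera to tool coordinates, whose origin is the TCP and whose axes are the flange's). Camera axes: x right, y up, looking along -z (the intrinsics and any distortion apply to the point x, -y, -z); pixel columns grow to the right and rows downward; lengths in m; the calibration is good to about 2 mm. A picture is of the moment at which its call begins: read the wrist's pose just before it. camera_params takes no time and is no camera call.
- ctrl.job_done(): hands the job in, once; it reports no verdict.
The state is a dict: "clock": time; "q": joint angles; "qvel": joint speeds; "joint_torque": joint torques, N m; "ee_pos": TCP position; "orientation": TCP orientation; "wrist_force": force on the tool from outside, world axes, zero at the start; "ft_torque": the same for the moment, N m; "finger_gap": opening from 0.0 (shut) to 1.0 (fully open).
Only numpy, scipy, OpenCV 4.12 (cv2) and the standard library are available. Lean on these libraries where they do the work, as an engineer would, in place of code of your own. Each camera call takes 0.05 s, during which the arm holds its last target. There are 200 camera calls.

## Task

Cover the open vial tray: draw the lowest snap cover straight out of the exit of the cover dispenser, leaving the others inside, and lay it level on the tray. Press it down evenly, all edges together without letting it cock, until all four clips have snapped over its edges and it lies fully home. Leave the other things on the bench where they are.

Things in the scene. Friction and masses are not known exactly. Their poses are not given: they have to be found in the camera images.
- tray: Open grey vial tray holding eight capped vials, 94 x 50 mm, long axis its x, held fast in an aluminium cradle plate 138 x 92 x 5 mm with corner angles 14 mm high. Fixed. Origin on the bench under its centre. At the middle of each of its four sides a springy grey clip, 14 mm wide, stands just outside the wall
- seat (a point): Centre of the open tray's rim, 50 mm above the bench, axes as the tray's. A cover is home when its underside lies on this rim, its origin on this point, its x along the tray's x (either way round). A cover merely laid on rests level on the four clips' slopes, its underside about 10 mm above the rim; the slopes centre one laid down within 3 mm
- clip_left (a joint): Outward bend in rad of the clip at the middle of the tray's +y side: 0 = upright (free, or snapped over the cover's edge), up to about 0.06 while an edge is passing it. Its hook reaches 2.5 mm in over the edge of a cover that is home, underside 5 mm, rounded tip 6 mm above the rim; from the tip it slopes up and outward (55 deg) to 14 mm above the rim and 3 mm outside that edge
- clip_right (a joint): The same for the clip at the -y side. To press an edge past a clip takes 4 to 5 N over it, so 16 to 20 N in the middle of the cover for all four at once; pressed at one edge first, the cover cocks. Past the hook tips (6 mm above home) it goes more easily, and each clip snaps back in over the edge when that is within 1 mm of home
- clip_far (a joint): The same for the clip at the +x end
- clip_near (a joint): The same for the clip at the -x end
- closed_tray: A second tray of the same make with its cover already snapped on, fixed; to be left as it is. Origin on the bench under its centre, long axis x
- dispenser: Aluminium cover dispenser, fixed, 76 mm high, base plate 124 x 84 x 5 mm. Origin on the bench under the stack's centre. Floor 36 mm above the bench; stack's long axis along x, between side guides (63 mm overall) and a back wall. Exit faces its -x: the gate, 54 mm in front of the origin, starts 11 mm above the floor: only the lowest cover passes. Under its drawn-out part nothing stands
- cover1: Lowest cover: white plastic, 100 long (x) x 54 wide (y) x 8 thick, about 35 g, same either way round; origin at the centre of its underside. At the start on the dispenser's floor, 40 to 46 mm of it sticking out of the exit, to be gripped by its sides (54 mm). At the middle of each edge a pocket 22 long x 6 deep, where the rim is 4 mm thick: there the clips catch
- cover2: The second cover in the stack, same size. When the lowest one has gone, the ones above drop 8 mm
- cover3: The third cover in the stack, same size
- cover4: The top cover in the stack, same size
- beaker: Empty glass beaker, 68 mm across, 90 mm high, at the back of the work area; origin under its centre
- flask: Glass conical flask, 82 mm across, 115 mm high, at the back of the work area; origin under its centre
- stray_vial: Small amber vial with a white cap, 18 mm across, 40 mm high, standing on the bench; origin under its centre
- spatula: Slim steel laboratory spatula, 150 mm long, 4 mm thick, lying flat along its x; origin under its middle
- reagent_bottle: White reagent bottle, 84 mm across, 190 mm high, at the left; origin under its centre
- wash_bottle: White wash bottle with a bent spout, 68 mm across, 205 mm high, at the right; origin under its centre
There are look-alikes about, which are no part of the job. What is shaped like the dispenser but brown, green or red is not meant.

How it is judged:
On the way:
1. the lowest cover is drawn out level through the exit, clear of the dispenser, with the others still in the stack (x of cover1 in the frame of dispenser below -0.1 m and z of cover1 in the frame of dispenser below 0.075 m and angle between cover1's own z axis and vertical below 0.35 rad and horizontal distance between each of cover2, cover3, cover4 and dispenser below 0.012 m).
At the end, for the whole second after the job is handed in: The lowest cover lies on the open tray, centred within 3 mm, within 2 mm of home and level within 0.03 rad, with all four clips snapped back over its edges (bend under 0.03 rad), at rest; the other three covers are still in the dispenser's stack (within 12 mm of its centre line) (horizontal distance between cover1 and seat below 0.003 m and z of cover1 in the frame of seat between -0.002 and 0.002 m and angle between the x axis of cover1 and the x axis of seat, either way round below 0.05 rad and angle between cover1's own z axis and vertical below 0.03 rad and linear speed of cover1 below 0.01 m/s and value of joint each of clip_left, clip_right, clip_far, clip_near below 0.03 rad and horizontal distance between each of cover2, cover3, cover4 and dispenser below 0.012 m); the robot touches nothing.
It fails at once if the cover is cocked by more than 0.25 rad (14 degrees) while being pressed on the tray (horizontal distance between cover1 and seat below 0.02 m and z of cover1 in the frame of seat below 0.014 m and angle between cover1's own z axis and vertical above 0.25 rad).
It fails at once if one of the other things on the bench is shifted by more than 30 mm (distance of any of beaker, flask, stray_vial, spatula, reagent_bottle, wash_bottle from where it was at the start of the episode above 0.03 m).
It fails at once if another cover comes out of the dispenser (horizontal distance between any of cover2, cover3, cover4 and dispenser above 0.03 m).
It also fails if it takes over 51 s, if anything falls off the work surface, if the arm or the gripper's body presses on something with over 40 N, if the wrist force passes 120 N, or if a joint passes its speed limit or range.

## Working session

There is one attempt and no reset: what is moved stays moved. The work goes in short steps, Python scripts to look and compute and a shell command to move; the robot and the scene stay as the last step left them, time stands still between calls to the robot, and variables do not carry over. Pictures are saved under pics/ and viewed, about 8 in all and at most 12, crops included, and the job is handed in when it is done.

```bash
mkdir -p pics; python3 - <<'E'
from rig import ctrl
import cv2,numpy as np
s=ctrl.get_state();print(s)
for n in("scene","side","wrist"):
    cv2.imwrite(f"pics/{n}0.png",ctrl.snapshot(n)); p=ctrl.camera_params(n)
    print(n,{k:np.round(v,4).tolist() if not isinstance(v,str) else v for k,v in p.items()})
E
```

```text
{'clock': 0.0, 'q': array([-2.10122510e-01,  1.59062834e-01,  1.59826110e+00,  1.25117456e-05,
        1.38621134e+00, -2.10088656e-01]), 'qvel': array([ 3.78859963e-05, -8.48514483e-04, -3.18471387e-03, -7.24825665e-04,
       -4.51772948e-04,  7.63944361e-04]), 'joint_torque': array([ 1.96016467e-04, -3.96006632e+01, -3.31426942e+01, -2.07608541e-04,
        8.36965773e-03, -3.09808388e-05]), 'ee_pos': array([5.74384663e-01, 1.00986937e-04, 2.30294713e-01]), 'orientation': array([-2.22032405e+00, -2.22024376e+00,  1.64317731e-03]), 'wrist_force': array([-0.19812068, -0.54215125,  0.84654942]), 'ft_torque': array([ 0.03098642,  0.02050438, -0.00199243]), 'finger_gap': 1.0036017725182624}
scene {'camera_matrix': [[430.7463, 0.0, 320.4259], [0.0, 430.7463, 202.2215], [0.0, 0.0, 1.0]], 'T': [[-0.6171, -0.6092, 0.4981, 1.2362], [0.7868, -0.4685, 0.4018, 0.5388], [-0.0114, 0.6398, 0.7685, 1.1191], [0.0, 0.0, 0.0, 1.0]]}
side {'camera_matrix': [[425.7473, 0.0, 324.314], [0.0, 425.7473, 203.968], [0.0, 0.0, 1.0]], 'T': [[-0.9336, 0.259, -0.2477, 0.2342], [-0.3584, -0.6763, 0.6435, 0.8348], [-0.0008, 0.6896, 0.7242, 1.0137], [0.0, 0.0, 0.0, 1.0]]}
wrist {'camera_matrix': [[310.7285, 0.0, 324.56], [0.0, 310.7285, 198.7083], [0.0, 0.0, 1.0]], 'tool_from_camera': [[-0.0005, 0.9625, 0.2712, 0.0688], [1.0, 0.0007, -0.0008, -0.0008], [-0.0009, 0.2712, -0.9625, -0.1426], [0.0, 0.0, 0.0, 1.0]]}
```

View pics/scene0.png

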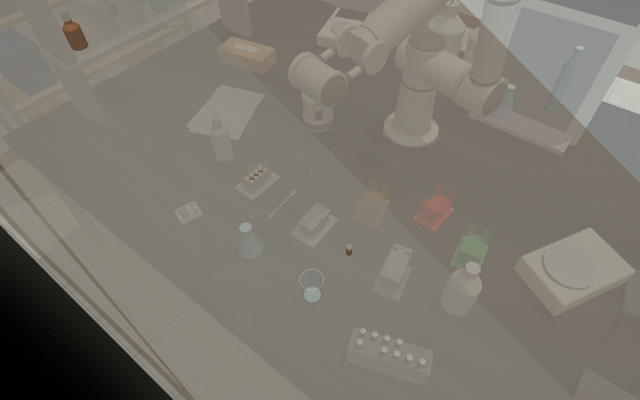

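View pics/wrist0.png

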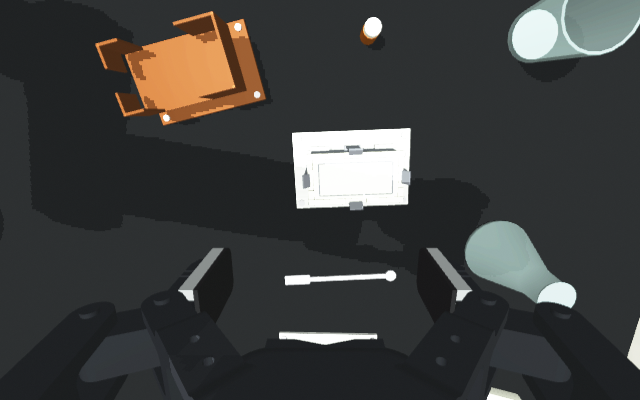

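Scene: open tray at about (258,180), closed tray (315,225), grey dispenser (393,270), stray vial (348,250). The wrist view shows the closed tray at (352,168). Next I'll compute positions and take an enhanced crop.

```bash
cat > h.py <<'E'
import numpy as np,cv2
from rig import ctrl
from scipy.spatial.transform import Rotation as Ro
def cam(n,s=None):
    p=ctrl.camera_params(n);K=np.array(p["camera_matrix"])
    if n=="wrist":
        s=s or ctrl.get_state();E=np.eye(4);E[:3,:3]=Ro.from_rotvec(s["orientation"]).as_matrix();E[:3,3]=s["ee_pos"]
        T=E@np.array(p["tool_from_camera"])
    else:T=np.array(p["T"])
    return K,T
def ray(KT,px,z):
    K,T=KT;d=np.linalg.inv(K)@[px[0],px[1],1];d=T[:3,:3]@(d*[1,-1,-1]);o=T[:3,3]
    return o+d*(z-o[2])/d[2]
def proj(KT,P):
    K,T=KT;c=T[:3,:3].T@(np.asarray(P,float)-T[:3,3]);c=K@(c*[1,-1,-1]);return c[:2]/c[2]
E
python3 - <<'E'
from h import *
k=cam("scene")
for n,p,z in[("tray",(258,178),.03),("closed",(315,222),.03),("disp",(393,270),.04),("vial",(349,250),.02),("flask",(250,245),.03),("brown",(372,205),.04),("beaker",(313,295),0),("reag",(460,290),.1),("wash",(221,145),.1),("green",(472,250),.04)]:print(n,ray(k,p,z).round(3))
a=cv2.imread("pics/scene0.png")[150:310,220:500];g=cv2.normalize(a,None,-100,480,cv2.NORM_MINMAX,dtype=cv2.CV_32F)
cv2.imwrite("pics/s1.png",cv2.resize(np.clip(g,0,255).astype('uint8'),(784,448),interpolation=2))
E
```

```text
tray [ 0.576 -0.269  0.03 ]
closed [0.605 0.006 0.03 ]
disp [0.609 0.297 0.04 ]
vial [0.619 0.15  0.02 ]
flask [ 0.794 -0.096  0.03 ]
brown [0.444 0.114 0.04 ]
beaker [0.796 0.151 0.   ]
reag [0.588 0.481 0.1  ]
wash [ 0.583 -0.428  0.1  ]
green [0.408 0.446 0.04 ]
```

View pics/s1.png

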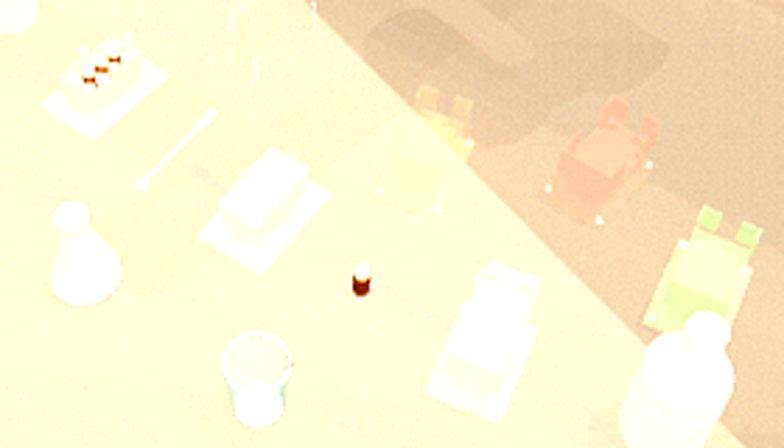

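```bash
python3 -m jog '[[0.03,-0.005,0,0.12],[0.06,-0.01,0,0.24],[0.1,-0.02,0,0.36],[0.14,-0.03,0,0.48],[0.18,-0.04,0,0.6],[0.22,-0.05,0,0.72],[0.25,-0.06,0,0.84],[0.28,-0.07,0,0.96],[0.28,-0.07,0,1.08],[0.28,-0.07,0,1.2]]' 1
python3 -m jog '[[0,0,0,0.12],[0,0,0,0.24],[0,0,0,0.37],[0,0,0,0.37],[0,0,0,0.37],[0,0,0,0.37],[0,0,0,0.37],[0,0,0,0.37],[0,0,0,0.37],[0,0,0,0.37]]'
python3 - <<'E'
from h import *
s=ctrl.get_state();print(s["q"].round(3),s["ee_pos"])
cv2.imwrite("pics/w1.png",ctrl.snapshot("wrist"));print([x.tolist() for x in cam("wrist",s)])
E
```

```text
clock: 0.98
ee_pos: [0.5037, 0.282, 0.2308]
orientation: [-3.085, -0.595, 0.001]
wrist_force: [-0.4, 0.1, -0.3]
finger_gap: 1.001
clock: 1.82
ee_pos: [0.505, 0.28, 0.2313]
orientation: [-3.142, -0.022, -0.0]
wrist_force: [-0.4, -0.9, 0.9]
finger_gap: 0.996
[0.297 0.165 1.59  0.    1.387 1.854] [0.50498529 0.27997887 0.23131246]
[[[310.7285467309065, 0.0, 324.55997746449225], [0.0, 310.7285467309065, 198.70832320697085], [0.0, 0.0, 1.0]], [[0.01374505698237345, 0.9629553084114472, 0.26931050371414034, 0.5726099795755452], [-0.9999050544084881, 0.012973809244438405, 0.004643537664931826, 0.2812696414505572], [0.0009775361415437455, -0.26934875955886933, 0.9630422057974346, 0.37391483343173926], [0.0, 0.0, 0.0, 1.0]]]
```

View pics/w1.png

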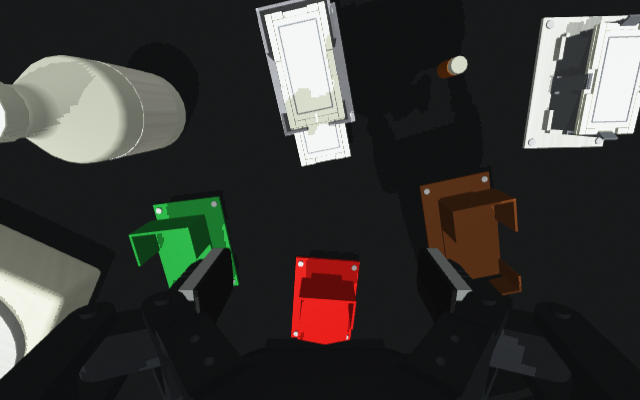

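The image shows the lowest cover protruding; its front corners are at about (302,166) and (350,156), and it exits toward the robot.

```bash
python3 - <<'E'
from h import *
k=cam("wrist")
a=ray(k,(302,166),.044);b=ray(k,(350,156),.044)
print(a,b,np.linalg.norm(a-b),"yaw",np.degrees(np.arctan2(-(b-a)[0],(b-a)[1])))
# stack top cover corners at z~.068
c=[ray(k,p,.068) for p in((268,12),(318,2),(346,118),(289,131))];print(np.round(c,4),np.mean(c,0))
im=cv2.imread("pics/w1.png")[0:190,220:390];cv2.imwrite("pics/w1c.png",cv2.resize(im,None,fx=3,fy=3,interpolation=2))
E
```

```text
[0.51641372 0.30431661 0.044     ] [0.52780903 0.25329828 0.044     ] 0.05227545307950837 yaw -167.40924158650236
[[0.6561 0.3316 0.068 ]
 [0.6644 0.2879 0.068 ]
 [0.5672 0.2604 0.068 ]
 [0.5544 0.315  0.068 ]] [0.61050028 0.29871322 0.068     ]
```

View pics/w1c.png

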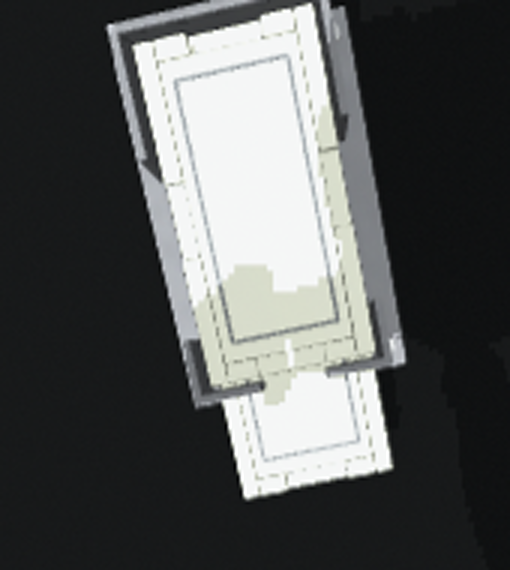

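```bash
python3 -m jog '[[0.01,0,0.02,-0.1],[0.02,-0.001,0.05,-0.205],[0.03,-0.002,0.08,-0.205],[0.036,-0.0025,0.11,-0.205],[0.0365,-0.0025,0.13,-0.205],[0.0365,-0.0025,0.13,-0.205],[0.0365,-0.0025,0.13,-0.205],[0.0365,-0.0025,0.13,-0.205],[0.0365,-0.0025,0.13,-0.205],[0.0365,-0.0025,0.13,-0.205]]'
python3 - <<'E'
from h import *
s=ctrl.get_state();np.save("s2.npy",s,allow_pickle=True)
cv2.imwrite("pics/w2.png",ctrl.snapshot("wrist"))
E
```

```text
clock: 2.7
ee_pos: [0.5427, 0.2834, 0.1036]
orientation: [-3.122, -0.343, -0.006]
wrist_force: [-0.0, 0.7, 0.8]
finger_gap: 1.004
```

View pics/w2.png

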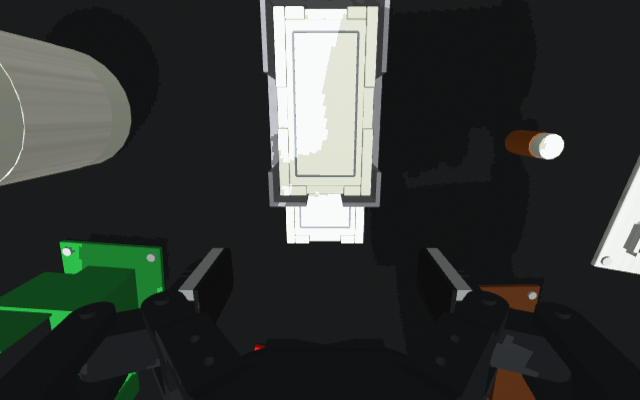

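Aligned: the front edge runs (287,243)–(364,242), and the dispenser is upright in the image.

```bash
python3 - <<'E'
from h import *
s=np.load("s2.npy",allow_pickle=True).item();k=cam("wrist",s)
R=Ro.from_rotvec(s["orientation"]).as_matrix()
for p,z in(((287,243),.044),((364,242),.044),((277,193),.068),((372,193),.068),((285,8),.068),((367,8),.068)):
    P=ray(k,p,z);print(P.round(4),"tool",(R.T@(P-s["ee_pos"])).round(4))
E
```

```text
[0.5164 0.305  0.044 ] tool [-0.0212 -0.0267  0.0595]
[0.5289 0.2523 0.044 ] tool [-0.0205  0.0274  0.0595]
[0.5575 0.3159 0.068 ] tool [ 0.0214 -0.0285  0.0357]
[0.5697 0.261  0.068 ] tool [0.0213 0.0278 0.0357]
[0.6542 0.3292 0.068 ] tool [ 0.1186 -0.0204  0.036 ]
[0.6632 0.2884 0.068 ] tool [0.1186 0.0214 0.036 ]
```

```bash
python3 -m jog '[[-0.003,0,0.02,0],[-0.003,0,0.04,0],[-0.003,0,0.06,0],[-0.003,0,0.075,0],[-0.003,0,0.085,0],[-0.003,0,0.085,0],[-0.003,0,0.085,0],[-0.003,0,0.085,0],[-0.003,0,0.085,0],[-0.003,0,0.085,0]]'
python3 -m jog '[[0,0,0,0],[0,0,0,0],[0,0,0,0],[0,0,0,0],[0,0,0,0],[0,0,0,0],[0,0,0,0],[0,0,0,0],[0,0,0,0],[0,0,0,0]]' 0.5
python3 - <<'E'
from h import *
cv2.imwrite("pics/w3.png",ctrl.snapshot("wrist"))
E
```

```text
clock: 3.58
ee_pos: [0.5394, 0.2826, 0.0176]
orientation: [-3.122, -0.343, -0.003]
wrist_force: [0.3, 0.9, 0.9]
finger_gap: 0.996
clock: 4.42
ee_pos: [0.5387, 0.2824, 0.0168]
orientation: [3.123, 0.343, 0.0]
wrist_force: [-2.1, -0.9, 5.8]
finger_gap: 0.624
```

View pics/w3.png

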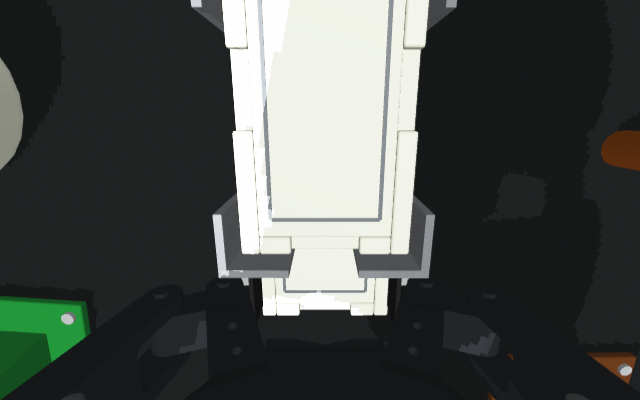

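Gripped (gap 0.624 ≈ 53 mm). I'll check where the red decoy stands before drawing.

```bash
python3 - <<'E'
from h import *
K,T=cam("scene")
for p,z in(((416,219),.0),((434,228),0),((442,188),.07),((450,193),.07),((453,208),0)):print(ray((K,T),p,z).round(3))
E
```

```text
[0.377 0.245 0.   ]
[0.373 0.309 0.   ]
[0.268 0.266 0.07 ]
[0.272 0.297 0.07 ]
[0.261 0.319 0.   ]
```

```bash
python3 -m jog '[[-0.004,0,0,0],[-0.01,0,0,0],[-0.018,0,0,0],[-0.026,0,0,0],[-0.034,0,0,0],[-0.042,0,0,0],[-0.05,0,0,0],[-0.056,0,0,0],[-0.06,0,0,0],[-0.06,0,0,0]]'
```

```text
clock: 5.3
ee_pos: [0.4782, 0.269, 0.0159]
orientation: [3.122, 0.343, -0.004]
wrist_force: [-1.4, -0.4, 2.9]
finger_gap: 0.623
```

```bash
python3 -m jog '[[-0.01,0,0,0],[-0.02,0,0,0],[-0.025,0,-0.01,0],[-0.025,0,-0.03,0],[-0.025,0,-0.06,0],[-0.025,0,-0.09,0],[-0.025,0,-0.12,0],[-0.025,0,-0.15,0],[-0.025,0,-0.18,0],[-0.025,0,-0.18,0]]'
python3 - <<'E'
from h import *
K,T=cam("wrist");s=ctrl.get_state();R=Ro.from_rotvec(s["orientation"]).as_matrix()
k=(K,np.array(ctrl.camera_params("wrist")["tool_from_camera"]))
for p in((263,315),(387,315)):print(ray(k,p,.0168-.044))
cv2.imwrite("pics/w4.png",ctrl.snapshot("wrist"))
E
```

```text
clock: 6.13
ee_pos: [0.4585, 0.2649, 0.2026]
orientation: [-3.121, -0.343, -0.015]
wrist_force: [1.1, 0.3, 0.6]
finger_gap: 0.621
[-0.01657684 -0.02691181 -0.0272    ]
[-0.01664874  0.0265109  -0.0272    ]
```

View pics/w4.png

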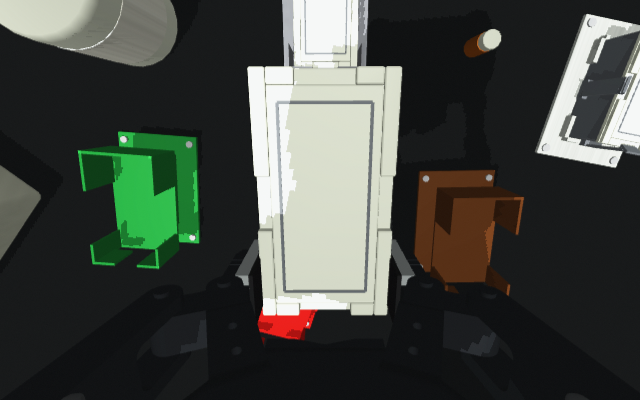

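```bash
python3 -m jog '[[0,0.02,0,0],[-0.002,0.06,0,0],[-0.004,0.1,0,0],[-0.006,0.14,0,0],[-0.008,0.18,0,0],[-0.01,0.22,0,0],[-0.012,0.26,0,0],[-0.013,0.3,0,0],[-0.014,0.34,0,0],[-0.015,0.36,0,0]]'
python3 -m jog '[[0,0,0,0],[0,0,0,0],[0,0,0,0],[0,0,0,0],[0,0,0,0],[0,0,0,0],[0,0,0,0],[0,0,0,0],[0,0,0,0],[0,0,0,0]]'
python3 - <<'E'
from h import *
s=ctrl.get_state();np.save("s5.npy",s,allow_pickle=True)
w=ctrl.snapshot("wrist");cv2.imwrite("pics/w5f.png",w)
k=(cam("wrist")[0],np.array(ctrl.camera_params("wrist")["tool_from_camera"]))
for p in((248,67),(402,67)):print(ray(k,p,.0168-.044))
print(s["ee_pos"],s["q"].round(2))
cv2.imwrite("pics/w5.png",cv2.resize(w[40:340,380:640],None,fx=2,fy=2,interpolation=2))
E
```

```text
clock: 7.02
ee_pos: [0.5181, -0.0945, 0.1942]
orientation: [-3.123, -0.338, 0.005]
wrist_force: [0.2, -0.5, -0.3]
finger_gap: 0.615
clock: 7.85
ee_pos: [0.5191, -0.0907, 0.1964]
orientation: [3.123, 0.343, 0.0]
wrist_force: [-0.7, 0.3, -0.1]
finger_gap: 0.62
[ 0.08257963 -0.02673626 -0.0272    ]
[ 0.08256062  0.026357   -0.0272    ]
[ 0.51905712 -0.09069428  0.19639579] [-0.4   0.06  1.77  0.    1.31  0.95]
```

View pics/w5.png

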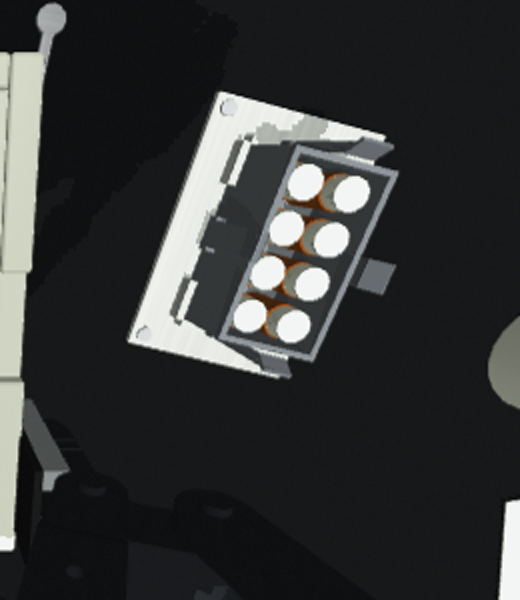

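The open tray's rim corners in the crop are (298,146), (398,172), (313,360), (219,337).

```bash
cat > t.py <<'E'
from h import *
def rel(s,C,yaw):
    R=Ro.from_rotvec(s["orientation"]).as_matrix();ty=np.arctan2(R[1,0],R[0,0])
    d=yaw-ty;d=(d+np.pi/2)%np.pi-np.pi/2
    t=ty+d; goal=C[:2]-0.033*np.array([np.cos(t),np.sin(t)])
    print("tool yaw",ty,"target tool yaw",t,"roll",-d,"goal",goal,"shift tool xyz",R.T@np.r_[goal-s["ee_pos"][:2],0])
E
python3 - <<'E'
from t import *
s=np.load("s5.npy",allow_pickle=True).item();k=cam("wrist",s)
P=np.array([ray(k,np.array(p)/2+(380-.25,40-.25),.05)[:2] for p in((298,146),(398,172),(313,360),(219,337))])
print(P.round(4),[np.linalg.norm(P[i]-P[i-1]).round(4) for i in range(4)])
C=P.mean(0);e=(P[0]+P[1]-P[2]-P[3]);yaw=np.arctan2(e[1],e[0]);f=P[0]+P[3]-P[1]-P[2]
print("C",C,"yaw",yaw,np.arctan2(-f[0],f[1]));rel(s,C,yaw)
E
```

```text
[[ 0.624  -0.2549]
 [ 0.6231 -0.3036]
 [ 0.5303 -0.3017]
 [ 0.5315 -0.2522]] [np.float64(0.0925), np.float64(0.0488), np.float64(0.0929), np.float64(0.0495)]
C [ 0.5772117  -0.27810201] yaw -0.024804887413126985 -0.020628383757114864
tool yaw 0.21885255045439972 target tool yaw -0.024804887413126975 roll 0.2436574378675267 goal [ 0.54422185 -0.27728354] shift tool xyz [-1.59458529e-02  1.87602087e-01  1.49333511e-05]
```

```bash
python3 -m jog '[[0.001,0.02,0.005,0.06],[0.003,0.04,0.01,0.12],[0.005,0.06,0.02,0.18],[0.006,0.08,0.03,0.244],[0.0065,0.095,0.03,0.244],[0.0065,0.095,0.03,0.244],[0.0065,0.095,0.03,0.244],[0.0065,0.095,0.03,0.244],[0.0065,0.095,0.03,0.244],[0.0065,0.095,0.03,0.244]]'
python3 - <<'E'
from h import *
s=ctrl.get_state();np.save("s6.npy",s,allow_pickle=True)
w=ctrl.snapshot("wrist");cv2.imwrite("pics/w6f.png",w);print(s["ee_pos"],s["clock"])
cv2.imwrite("pics/w6.png",cv2.resize(w[60:260,360:560],None,fx=3,fy=3,interpolation=2))
E
```

```text
clock: 8.73
ee_pos: [0.5461, -0.1814, 0.1668]
orientation: [3.141, -0.037, 0.001]
wrist_force: [-0.5, 0.4, -0.2]
finger_gap: 0.618
[ 0.54609611 -0.18135184  0.16681616] 8.7333
```

View pics/w6.png

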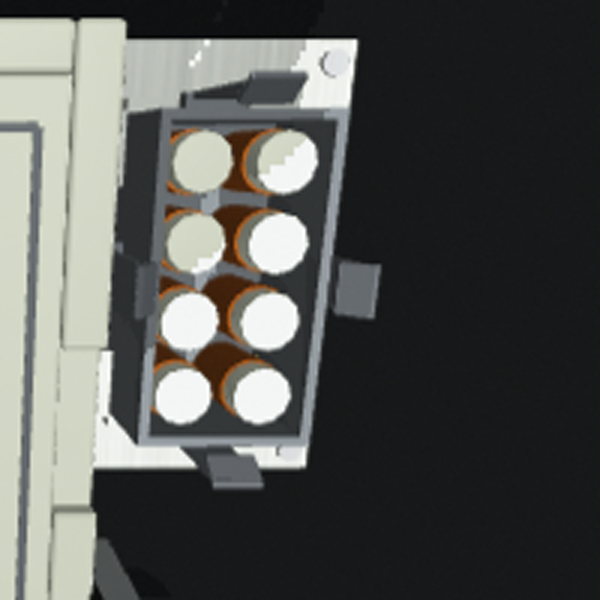

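Rim corners in this crop: (163,108), (352,106), (310,442), (138,444).

```bash
python3 - <<'E'
from t import *
s=np.load("s6.npy",allow_pickle=True).item();k=cam("wrist",s)
P=np.array([ray(k,np.array(p)/3+(360-.33,60-.33),.05)[:2] for p in((163,108),(352,106),(310,442),(138,444))])
print(P.round(4),[np.linalg.norm(P[i]-P[i-1]).round(4) for i in range(4)])
C=P.mean(0);e=(P[0]+P[1]-P[2]-P[3]);yaw=np.arctan2(e[1],e[0]);f=P[0]+P[3]-P[1]-P[2]
print("C",C,"yaw",yaw,np.arctan2(-f[0],f[1]));rel(s,C,yaw)
# joint pose fit over both images: x,y,yaw, camera z offset (calibration)
from scipy.optimize import least_squares
D=[(s,np.array([(163,108),(352,106),(310,442),(138,444)])/3+(360-.33,60-.33)),
   (np.load("s5.npy",allow_pickle=True).item(),np.array([(298,146),(398,172),(313,360),(219,337)])/2+(379.75,39.75))]
B=np.array([(.047,.025),(.047,-.025),(-.047,-.025),(-.047,.025)])
def f(v):
    c,n=np.cos(v[2]),np.sin(v[2]);X=np.c_[B@np.array([[c,n],[-n,c]])+v[:2],[.05+v[3]]*4]
    return np.concatenate([(proj(cam("wrist",q),x)-p) for q,pp in D for x,p in zip(X,pp)])
r=least_squares(f,[*C,yaw,0]);print(r.x,r.fun.round(1));rel(s,r.x,r.x[2])
E
```

```text
[[ 0.6244 -0.2542]
 [ 0.6237 -0.3042]
 [ 0.5307 -0.3019]
 [ 0.5314 -0.2519]] [np.float64(0.093), np.float64(0.05), np.float64(0.093), np.float64(0.0501)]
C [ 0.57753341 -0.27804023] yaw -0.02471360314092982 -0.013398306693581044
tool yaw -0.023863877611149033 target tool yaw -0.02471360314092983 roll 0.0008497255297807982 goal [ 0.54454349 -0.27722476] shift tool xyz [7.35504541e-04 9.58826681e-02 1.58894165e-05]
[ 0.57720818 -0.2789418  -0.02227531 -0.0016132 ] [ 0.4 -0.4  0.1  0.1  0.2  0.6  0.7  0.1 -0.8 -0.9  0.1 -0.3 -0.3  0.3
 -0.5  0.3]
tool yaw -0.023863877611149033 target tool yaw -0.02227530755595384 roll -0.0015885700551951931 goal [ 0.54421636 -0.27820677] shift tool xyz [4.31905375e-04 9.68722084e-02 1.58756228e-05]
```

```bash
python3 -m jog '[[0,0.02,0,0],[0,0.05,0,0],[0.0005,0.08,0,0],[0.0005,0.0965,0,0],[0.0005,0.0965,0.02,0],[0.0005,0.0965,0.05,0],[0.0005,0.0965,0.08,0],[0.0005,0.0965,0.105,0],[0.0005,0.0965,0.112,0],[0.0005,0.0965,0.112,0]]'
python3 -m jog '[[0,0,0,0],[0,0,0,0],[0,0,0,0],[0,0,0,0],[0,0,0,0],[0,0,0,0],[0,0,0,0],[0,0,0,0],[0,0,0,0],[0,0,0,0]]'
python3 - <<'E'
from h import *
s=ctrl.get_state();print(s["ee_pos"],s["wrist_force"])
o=[]
for n in("scene","side"):
    K=cam(n);im=ctrl.snapshot(n);u,v=proj(K,[.577,-.278,.06]).astype(int);c=im[max(v-50,0):v+50,u-70:u+70];print(n,u,v)
    o.append(cv2.normalize(cv2.resize(c,(560,400),interpolation=2)[:290],None,0,255,cv2.NORM_MINMAX))
cv2.imwrite("pics/c7.png",np.vstack(o))
E
```

```text
clock: 9.62
ee_pos: [0.5425, -0.2768, 0.0519]
orientation: [-3.138, 0.039, 0.007]
wrist_force: [0.5, -0.1, -0.2]
finger_gap: 0.623
clock: 10.45
ee_pos: [0.544, -0.2786, 0.0542]
orientation: [-3.141, 0.04, 0.0]
wrist_force: [0.3, -0.1, -1.0]
finger_gap: 0.619
[ 0.54396864 -0.27855856  0.05420719] [ 0.28812614 -0.11512284 -0.98399082]
scene 254 170
side 347 151
```

View pics/c7.png

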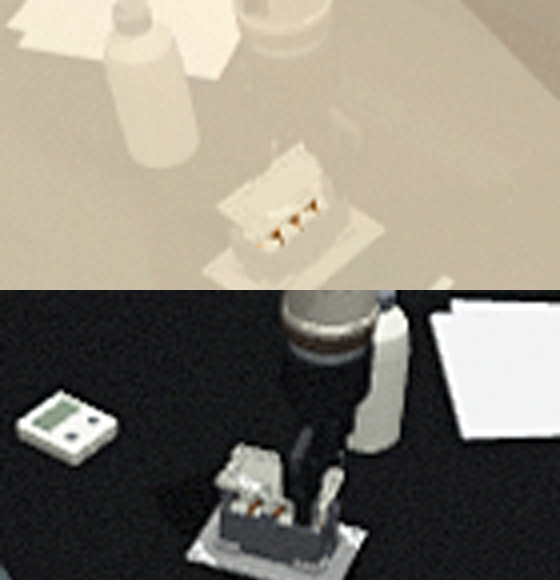

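```bash
python3 -m jog '[[0,-0.0005,0.002,0],[0,-0.0005,0.004,0],[0,-0.0005,0.006,0],[0,-0.0005,0.008,0],[0,-0.0005,0.01,0],[0,-0.0005,0.011,0],[0,-0.0005,0.012,0],[0,-0.0005,0.012,0],[0,-0.0005,0.012,0],[0,-0.0005,0.012,0]]'
```

```text
clock: 11.38
ee_pos: [0.5441, -0.2782, 0.0424]
orientation: [3.141, -0.04, 0.0]
wrist_force: [-0.3, -0.0, -0.1]
finger_gap: 0.617
```

```bash
python3 -m jog '[[0,0,0.0005,0],[0,0,0.001,0],[0,0,0.0015,0],[0,0,0.002,0],[0,0,0.002,0],[0,0,0.002,0],[0,0,0.002,0],[0,0,0.002,0],[0,0,0.002,0],[0,0,0.002,0]]'
```

```text
clock: 12.22
ee_pos: [0.5442, -0.2782, 0.0404]
orientation: [3.141, -0.04, 0.001]
wrist_force: [0.5, 0.9, 2.5]
finger_gap: 0.618
```

```bash
python3 -m jog '[[0,0,0,0],[0,0,0,0],[0,0,0,0],[0,0,0,0],[0,0,0,0],[0,0,0,0],[0,0,0,0],[0,0,0,0],[0,0,0,0],[0,0,0,0]]' 1
python3 -m jog '[[0,0,-0.005,0],[0,0,-0.015,0],[0,0,-0.03,0],[0,0,-0.05,0],[0,0,-0.08,0],[0,0,-0.1,0],[0,0,-0.1,0],[0,0,-0.1,0],[0,0,-0.1,0],[0,0,-0.1,0]]'
python3 - <<'E'
from h import *
s=ctrl.get_state();np.save("s8.npy",s,allow_pickle=True)
w=ctrl.snapshot("wrist");cv2.imwrite("pics/w8f.png",w);print(s["ee_pos"])
k=cam("wrist",s)
for b in((.05,.027),(.05,-.027),(-.05,-.027),(-.05,.027)):
    print(proj(k,[.5772+b[0]+.023*b[1],-.2784+b[1]-.023*b[0],.068]).round(1))
cv2.imwrite("pics/w8.png",cv2.resize(w[40:290,210:440],None,fx=2.4,fy=2.4,interpolation=2))
E
```

```text
clock: 13.05
ee_pos: [0.544, -0.2781, 0.0403]
orientation: [-3.141, 0.04, 0.0]
wrist_force: [-0.4, -0.1, 0.0]
finger_gap: 1.001
clock: 13.88
ee_pos: [0.5432, -0.2775, 0.139]
orientation: [-3.14, 0.04, 0.003]
wrist_force: [-0.0, 0.6, -0.3]
finger_gap: 1.0
[ 0.54324142 -0.27746555  0.13897405]
[283.1  85.4]
[366.5  85.2]
[361.9 229.8]
[288.4 230. ]
```

View pics/w8.png

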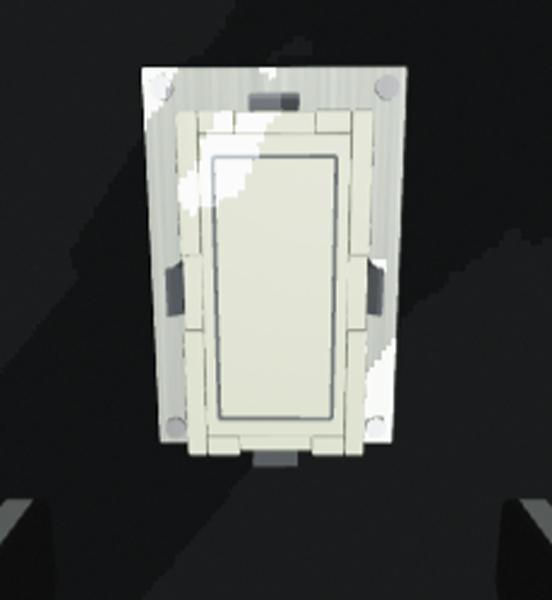

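Cover corners measured at (283,86), (365,86), (362,230), (288,230) match the prediction within 1 px, so it is centred and level on the clips. Next: close the fingers and move over the middle to press.

```bash
python3 -m jog '[[0.008,0,0,0],[0.018,0,0,0],[0.028,0,0,0],[0.034,0,0,0],[0.034,0,0,0],[0.034,0,0,0],[0.034,0,0,0],[0.034,0,0,0],[0.034,0,0,0],[0.034,0,0,0]]' 0
python3 -m jog '[[0,0,0.01,0],[0,0,0.025,0],[0,0,0.04,0],[0,0,0.055,0],[0,0,0.06,0],[0,0,0.062,0],[0,0,0.064,0],[0,0,0.064,0],[0,0,0.064,0],[0,0,0.064,0]]'
```

```text
clock: 14.77
ee_pos: [0.5778, -0.279, 0.1404]
orientation: [3.141, -0.04, -0.0]
wrist_force: [-0.6, -0.5, -1.0]
finger_gap: -0.001
clock: 15.6
ee_pos: [0.5786, -0.2794, 0.0773]
orientation: [3.14, -0.04, 0.002]
wrist_force: [-0.8, -0.5, -0.0]
finger_gap: 0.004
```

```bash
python3 -m jog '[[-0.0008,-0.0006,0.001,0],[-0.0008,-0.0006,0.002,0],[-0.0008,-0.0006,0.003,0],[-0.0008,-0.0006,0.004,0],[-0.0008,-0.0006,0.005,0],[-0.0008,-0.0006,0.006,0],[-0.0008,-0.0006,0.007,0],[-0.0008,-0.0006,0.008,0],[-0.0008,-0.0006,0.009,0],[-0.0008,-0.0006,0.009,0]]'
```

```text
clock: 16.43
ee_pos: [0.5773, -0.2784, 0.0674]
orientation: [-3.141, 0.04, -0.0]
wrist_force: [-0.7, 0.0, -0.1]
finger_gap: 0.005
```

```bash
python3 -m jog '[[0,0,0.0005,0],[0,0,0.001,0],[0,0,0.0015,0],[0,0,0.002,0],[0,0,0.0025,0],[0,0,0.003,0],[0,0,0.003,0],[0,0,0.003,0],[0,0,0.003,0],[0,0,0.003,0]]'
```

```text
clock: 17.27
ee_pos: [0.5782, -0.2789, 0.0661]
orientation: [3.14, -0.04, 0.003]
wrist_force: [-2.4, 2.2, 9.3]
finger_gap: 0.001
```

```bash
python3 -m jog '[[0,0,0.0005,0],[0,0,0.001,0],[0,0,0.0015,0],[0,0,0.002,0],[0,0,0.0025,0],[0,0,0.003,0],[0,0,0.003,0],[0,0,0.003,0],[0,0,0.003,0],[0,0,0.003,0]]'
```

```text
clock: 18.1
ee_pos: [0.5785, -0.279, 0.0634]
orientation: [3.14, -0.039, 0.005]
wrist_force: [-1.4, 0.7, 8.3]
finger_gap: -0.001
```

```bash
python3 -m jog '[[-0.0008,-0.0005,0.0005,0],[-0.0008,-0.0005,0.001,0],[-0.0008,-0.0005,0.0015,0],[-0.0008,-0.0005,0.002,0],[-0.0008,-0.0005,0.0025,0],[-0.0008,-0.0005,0.003,0],[-0.0008,-0.0005,0.003,0],[-0.0008,-0.0005,0.003,0],[-0.0008,-0.0005,0.003,0],[-0.0008,-0.0005,0.003,0]]'
python3 - <<'E'
from rig import ctrl
s=ctrl.get_state();print(s["ft_torque"],s["wrist_force"])
E
```

```text
clock: 18.93
ee_pos: [0.5783, -0.2793, 0.0614]
orientation: [3.138, -0.04, 0.007]
wrist_force: [-1.5, 1.3, 12.8]
finger_gap: 0.001
[ 0.13080737  0.21508116 -0.02320472] [-1.5016467   1.29850308 12.83051811]
```

```bash
python3 -m jog '[[0,0,0.0005,0],[0,0,0.001,0],[0,0,0.0015,0],[0,0,0.002,0],[0,0,0.0025,0],[0,0,0.003,0],[0,0,0.0035,0],[0,0,0.004,0],[0,0,0.004,0],[0,0,0.004,0]]'
python3 - <<'E'
from h import *
s=ctrl.get_state();print(s["ft_torque"])
w=ctrl.snapshot("wrist");cv2.imwrite("pics/w9.png",w);k=cam("wrist",s)
g=cv2.cvtColor(w,cv2.COLOR_BGR2GRAY)
for b in((.05,.027),(.05,-.027),(-.05,-.027),(-.05,.027)):
    print([proj(k,[.5772+b[0]+.023*b[1],-.2784+b[1]-.023*b[0],z]).round(1).tolist() for z in(.058,.062,.066)])
E
```

```text
clock: 19.77
ee_pos: [0.5783, -0.2793, 0.058]
orientation: [3.138, -0.039, 0.006]
wrist_force: [-3.4, 1.5, 15.6]
finger_gap: 0.003
[ 0.26952293  0.62679363 -0.04929793]
[[263.9, 154.4], [262.3, 155.6], [260.5, 156.8]]
[[381.6, 154.1], [383.3, 155.2], [385.0, 156.4]]
[[373.2, 338.2], [374.3, 343.4], [375.6, 348.9]]
[[273.9, 338.7], [272.8, 343.9], [271.6, 349.4]]
```

```bash
python3 -m jog '[[0,0,0.0005,0],[0,0,0.001,0],[0,0,0.0015,0],[0,0,0.002,0],[0,0,0.0025,0],[0,0,0.003,0],[0,0,0.003,0],[0,0,0.003,0],[0,0,0.003,0],[0,0,0.003,0]]'
python3 - <<'E'
from rig import ctrl
s=ctrl.get_state();print(s["ft_torque"],s["wrist_force"])
E
```

```text
clock: 20.65
ee_pos: [0.5784, -0.2794, 0.0579]
orientation: [3.138, -0.039, 0.005]
wrist_force: [-11.9, 5.9, 32.0]
finger_gap: -0.0
[ 1.10305454  1.90136518 -0.01165219] [-11.94544128   5.85124142  32.00565783]
```

Stalled at 0.0579 m under 32 N, so the cover is home. I'll retreat to the earlier viewpoint and check with numbers, since the viewing budget is spent.

```bash
python3 -m jog '[[0,0,-0.003,0],[0,0,-0.01,0],[0,0,-0.03,0],[0,0,-0.05,0],[-0.01,0,-0.07,0],[-0.025,0,-0.085,0],[-0.034,0,-0.087,0],[-0.034,0,-0.087,0],[-0.034,0,-0.087,0],[-0.034,0,-0.087,0]]'
python3 -m jog '[[0,0,0,0],[0,0,0,0],[0,0,0,0],[0,0,0,0],[0,0,0,0],[0,0,0,0],[0,0,0,0],[0,0,0,0],[0,0,0,0],[0,0,0,0]]'
cat > chk.py <<'E'
from h import *
from scipy.optimize import minimize
import sys
def render_pts(L,v,k):
    c,n=np.cos(v[3]),np.sin(v[3]);out=[]
    for x,y,z in L:
        X=[v[0]+c*x-n*y, v[1]+n*x+c*y, v[2]+z+x*v[4]+y*v[5]];out.append(proj(k,X))
    return np.array(out)
def fit(w,k,v0):
    # the cover's outline and dark panel line: maximise gradient magnitude along them
    g=cv2.cvtColor(w,cv2.COLOR_BGR2GRAY).astype(np.float32);G=cv2.GaussianBlur(np.hypot(cv2.Sobel(g,5,1,0),cv2.Sobel(g,5,0,1)),(0,0),1.2)
    G=np.minimum(G,250)
    L=[];t=np.linspace(-1,1,60)
    for hx,hy in((.05,.027),):
        L+=[(hx*a,s*hy,.008) for a in t for s in(1,-1) if abs(hx*a)>.012]+[(s*hx,hy*a,.008) for a in t for s in(1,-1) if abs(hy*a)>.012]
    def cost(v):
        p=render_pts(L,v,k).astype(np.float32);return -float(cv2.remap(G,p[:,0],p[:,1],cv2.INTER_LINEAR).mean())
    S=np.diag([.003,.003,.004,.02,.03,.03]);v0=np.array(v0,float)
    r=min((minimize(cost,v0+d,method="Nelder-Mead",options=dict(initial_simplex=np.vstack([v0+d,v0+d+S]),maxiter=2000,xatol=1e-5)) for d in([0]*6,[0,0,.003,0,0,0],[0,0,-.003,0,0,0])),key=lambda r:r.fun)
    return r.x.round(4),round(r.fun,1)
E
python3 - <<'E'
from chk import *
s=ctrl.get_state();w=ctrl.snapshot("wrist");cv2.imwrite("pics/w10.png",w);np.save("s10.npy",s,allow_pickle=True);print(s["ee_pos"],s["orientation"],s["clock"])
s8=np.load("s8.npy",allow_pickle=True).item();w8=cv2.imread("pics/w8f.png")
print("laid",fit(w8,cam("wrist",s8),[.5772,-.2784,.060,-.023,0,0]))
print("home",fit(w,cam("wrist",s),[.5772,-.2784,.052,-.023,0,0]))
E
```

```text
clock: 21.48
ee_pos: [0.542, -0.2764, 0.1366]
orientation: [-3.14, 0.04, 0.003]
wrist_force: [-0.2, 0.4, -0.7]
finger_gap: 0.001
clock: 22.32
ee_pos: [0.5425, -0.277, 0.1383]
orientation: [3.141, -0.04, 0.0]
wrist_force: [0.6, 0.2, -0.7]
finger_gap: -0.003
[ 0.54247595 -0.27695341  0.13832807] [ 3.14131609e+00 -3.97036006e-02  7.87383719e-05] 22.3167
laid (array([ 0.5769, -0.278 ,  0.0579, -0.0203, -0.0109,  0.0162]), np.float64(-131.2))
home (array([ 0.5758, -0.2784,  0.0477, -0.0199, -0.0241,  0.0146]), np.float64(-132.7))
```

Drop measured is 10.2 mm, as expected. Next I'll verify each hook's reach: the dark clip's inner edge should lie 2.5 mm inside the cover's edge.

```bash
python3 - <<'E'
from chk import *
s=np.load("s10.npy",allow_pickle=True).item();k=cam("wrist",s);w=cv2.imread("pics/w10.png")
g=cv2.cvtColor(w,cv2.COLOR_BGR2GRAY).astype(np.float32)
cx,cy,yaw=.5772,-.2784,-.0223;c,n=np.cos(yaw),np.sin(yaw)
offs=np.arange(-10,9,1.)
print("mm from cover edge (+out)",offs.astype(int))
for nm,d,h in(("far",(1,0),.05),("near",(-1,0),.05),("left",(0,1),.027),("right",(0,-1),.027)):
    for lat in(0.,.016):
        r=[]
        for o in offs:
            a=[d[0]*(h+o/1e3)+lat*d[1],d[1]*(h+o/1e3)+lat*d[0]]
            p=proj(k,[cx+c*a[0]-n*a[1],cy+n*a[0]+c*a[1],.058 if lat else .057]).astype(np.float32)
            r.append(int(cv2.remap(g,p[:1],p[1:],1)[0,0]))
        print(nm,lat,r)
E
```

```text
mm from cover edge (+out) [-10  -9  -8  -7  -6  -5  -4  -3  -2  -1   0   1   2   3   4   5   6   7
   8]
far 0.0 [212, 212, 211, 192, 212, 212, 210, 169, 68, 90, 82, 68, 90, 105, 119, 139, 183, 187, 188]
far 0.016 [243, 243, 243, 223, 243, 243, 243, 240, 210, 175, 185, 185, 185, 186, 186, 185, 186, 186, 186]
near 0.0 [172, 206, 205, 205, 207, 196, 203, 167, 96, 83, 83, 83, 83, 83, 82, 82, 83, 73, 39]
near 0.016 [193, 205, 205, 205, 203, 180, 202, 206, 205, 204, 174, 80, 23, 24, 24, 23, 24, 23, 23]
left 0.0 [130, 158, 209, 208, 185, 207, 208, 207, 146, 77, 77, 78, 77, 77, 77, 81, 98, 162, 186]
left 0.016 [135, 169, 210, 209, 186, 205, 210, 210, 209, 208, 177, 179, 177, 178, 181, 182, 180, 183, 186]
right 0.0 [110, 204, 209, 207, 198, 209, 186, 94, 71, 71, 71, 72, 72, 71, 86, 140, 182, 186, 190]
right 0.016 [125, 205, 208, 203, 148, 207, 208, 208, 208, 207, 174, 181, 182, 181, 179, 178, 182, 183, 228]
```

```bash
python3 -c "
from rig import ctrl
print(ctrl.get_state()['wrist_force']);print(ctrl.job_done())"
```

```text
[-0.31634435  0.49630933  0.86369597]
the job is handed in; nothing more can be done
None
```

I covered the open tray and handed the job in at about 22 s; `job_done` reports no verdict. I drew the lowest cover straight out of the grey dispenser, laid it on the clips and pressed it home at its centre with shut fingers. The fingers stopped at 0.0579 m under 32 N, against 0.058 m expected for a cover that is home.

My last checks, worked out from the wrist picture because I had used up the 12 views:
- **Height:** the cover had dropped 10.2 mm since it was laid on, against about 10 mm expected.
- **Clips:** all four hooks reach about 2–3 mm in over the cover's nominal edge, so they read as snapped back upright. At the far end the cover's own edge sits inward, so the hook overlaps it by only about 1 mm.
- **Centring:** the cover sits about 1 mm toward the near end, within the 3 mm allowed.
- **Robot:** it touches nothing; the wrist force is about 1 N or less.

Two checks did not settle things cleanly:
- **Tilt and height fit:** the fitted height reads 2 mm low in both pictures. The fitted tilt is 0.024 rad along the length and 0.015 rad across, against the 0.03 limit. The same fit gave 0.011 and 0.016 rad when the cover was only laid on, so most of that is probably fit error.
- **Other covers:** I saw the stack still in the dispenser just after the draw, but did not measure it again at the end.

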